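Serve a chocolate ball: spoon into the tray's recess, then lift, turn and present the tray

ROBOT

A 6-joint arm with a two-finger parallel gripper is mounted at the origin on a cart in front of the work surface, level with it; the furniture and walls round the work are solid. World frame = base frame: x ahead of the robot, y to its left, z up, the work surface at z = 0. Lengths are in mm, angles in rad, forces in N, time in s.
With the tool pointing down it reaches from about 300 to 775 mm from the base axis. Payload 14.6 kg.
Tool frame: the origin (TCP) lies where the fingers leave the gripper's body, on its centre line; the fingertips stand 73 mm ahead of it and the grasp point (between the pads) lies 54 mm ahead of it; z points along the fingers, y is the line along which they close (so a half turn about z gives the same grasp; the last joint's range is limited). The gripper opens to 85 mm and grips with 20 to 120 N. Pads are 22 mm wide; open, the fingers measure 114 mm over their backs; the gripper's body (76 mm by 85 mm) begins 54 mm behind the grasp point. The pads swing forward as they close: fully open they stand 13 mm farther back than shut.
Start: joints at [-1.247, 0.3, 1.521, -0, 1.321, -0.067], TCP at [209.503, -508.526, 303.881] pointing down, gripper open.
Joint ranges: [-3.03, 3.03], [-0.79, 2.21], [0.23, 2.52], [-1.04, 4.18], [0, 3.07], [-2.55, 2.55]. Speed limits (rad/s): [2.22, 2.22, 2.57, 3.14, 3.14, 3.14].

INTERFACE

Orientations are given as a unit quaternion [w, x, y, z].
In Python, from cell import r gives the robot as it stands. The module is installed in compiled form; this text tells all that it offers.
- The arm moves only by the shell command python3 -m handwheel 'ROWS' [FORCE]. ROWS is JSON, a list that holds one entry, the list of rows, each a list of 7 numbers: the shift along the tool's x, y, z in cm, then the turn, a rotation vector about the tool's x, y, z in rad, then the finger opening in cm, from 0 to 8.54. A call has 1 to 20 rows; each row is the pose to reach, as a shift and turn from the pose commanded when the call began, along the tool's axes at that moment; what a row does not reach only later rows make up. A row lasts 1/8 s, in which the tool goes at most 62.5 mm and 10.7 degrees, less where a joint would pass 70% of its speed; a pose out of reach is approached as far as the arm can. A call with a gripper value outside its range is refused whole. The fingers move at their own pace and stop on an object; FORCE is the grip in N (left out, the last holds). Time passes only in rows, so rows that repeat a pose let the fingers close. It gives the time, the measured TCP pose, the force, the opening and the grip force at its end, in the units of the state.
- r.sense(): the state, without advancing time (a new reading comes with each control period).
- r.camera(name): name is "side" or "top" or "wrist"; returns (picture, depth): 480x640x3 uint8, red, green, blue; 480x640 float32, mm along the optical axis (not along the pixel's ray), 0 where there is no reading.
- r.camera_model(name): a dict with "K" (3x3 intrinsics, pixels), "rvec" (rotation vector, rad) and "tvec" (3), from world to camera coordinates, as OpenCV has them; the wrist camera has in their place "hand_eye" (4x4, takes a point from camera to tool coordinates, whose origin is the TCP and whose axes are the flange's). Camera axes: x right, y down, z forward; pixel columns grow to the right and rows downward; lengths in mm; the calibration is good to about 2 mm. A picture is of the moment at which its call begins: read the wrist's pose just before it. camera_model takes no time and is no camera call.
- r.close_job(): hands the job in; it is judged then, once.
The state is a dict: "clock": time; "joint_positions": joint angles; "qd": joint speeds; "joint_efforts": joint torques, N m; "tool_pos": TCP position; "ee_rot": TCP orientation; "force": force on the tool from outside, world axes, zero at the start; "wrist_torque": the same for the moment, N m; "finger_gap": opening from 0.0 (shut) to 1.0 (fully open); "finger_force": force on a finger pad.
Only numpy, scipy, OpenCV 4.12 (cv2) and the standard library are available. Lean on these libraries where they do the work, as an engineer would, in place of code of your own. Each camera call takes 0.05 s, during which the arm holds its last target. There are 200 camera calls.

TASK

Get the dessert ready to hand to the guest who stands at the front of the worktop: first lay the teaspoon flat in its recess in the wooden tray, bowl in the wide end, and let go of it. Then take the tray by its handle, lift it clear of the worktop and only then give it a quarter turn, so that the spoon side squarely faces the worktop's front edge; keep it level and move gently, so that the loose chocolate ball stays in the middle of its dish. Finish still holding the tray out by the handle, level and still, about 10 cm above the worktop, without ever touching the chocolate or disturbing the cup, the jug or the ramekin.

Things in the scene. Friction and masses are not known exactly. Their poses are not given: they have to be found in the camera images.
- tray: Loose wooden tray, 13 mm thick, 0.48 kg with handle. Origin on its underside below the dish's middle; x along the handle, z up. It spans x -98 to 98, y -108 (spoon side) to 60. White round dish, radius 52, centred on the origin: a 6 degree conical well to radius 36, then a steep rim, 21 mm up. At the start the spoon side faces right along the worktop, within 0.3 rad
- tray_handle: The tray's carrying handle, fixed to it, same origin and axes as the tray: an arch along x over the middle of the dish, steel rods up from x = +-86, y 0, to a straight wooden grip 104 long (x), 16 wide (y), 19 high, its middle 82 mm above the tray's underside. Ball top is 51 mm above the underside, grip underside 72.
- tray_grip (a point): Middle of the handle's wooden grip, 82 mm above the tray's underside; axes as the tray's. Pinch it here across y (16 mm).
- tray_dish (a point): Where the chocolate ball's centre is when it rests in the middle of the dish, 30 mm above the tray's underside; axes as the tray's.
- tray_rest (a point): Middle of the spoon recess's floor, 88 mm from the dish's middle on the tray's -y side, 5 mm above the underside, axes as the tray's. 8 mm deep: channel 23 wide from x -73 to 24, bowl pocket 34 wide from 24 to 73; the spoon fits one way, its x along +x, origin here. Finger notch, same depth, x -32 to 14, from y 34 out through the tray's -y edge.
- teaspoon: Steel teaspoon lying flat, bowl up, 137 mm long (x), bowl 28 wide at +x, 20 g, loose, right of the tray. Origin: level of its underside, midway along. The handle is 16 mm wide at its end (-x) and 8 to 10 about the middle, where it arches 8 to 12 mm above the surface it lies on.
- spoon_bowl (a point): Middle of the teaspoon's bowl, 47 mm from the spoon's origin along its x.
- chocolate: Loose dark chocolate ball with a pale drizzle, diameter 42 mm, 45 g, lying in the dish; origin at its centre (its axes turn as it rolls). In the level dish it rolls back to the middle; above about 8 degrees of tilt it rolls off.
- front_edge (a point): A fixed point on the worktop's front edge, at the top. Its x axis is level and points from the worktop's front edge straight towards the back (30 degrees to the right of the robot's x), y left along the worktop. At the end the tray's +y axis points along this x, the spoon side to the front edge.
- cup: Bystander: small white cup with a red line, 58x82x50 mm, loose, behind the tray. Origin: under the middle.
- jug: Bystander: small cream-coloured jug, 67x103x85 mm, loose, behind the tray on the left. Origin: under the middle.
- ramekin: Bystander: white fluted ramekin, 78 mm across, 42 high, loose, right of the spoon. Origin: under the middle.

How it is judged:
By the outcome, as a careful person would: the job done as asked, in the order asked, and still so for the second after the job is handed in, while the arm keeps its last pose, push and grip.
It also fails if it takes over 67 s, if anything falls off the work surface, if the arm or the gripper's body presses on something with over 40 N, if the wrist force passes 120 N, or if a joint passes its speed limit or range.

## Working session

There is one attempt and no reset: what is moved stays moved. The work goes in short steps, Python scripts to look and compute and a shell command to move; the robot and the scene stay as the last step left them, time stands still between calls to the robot, and variables do not carry over. Pictures are saved under pics/ and viewed, at most 14 in all, crops included, and the job is handed in when it is done.

```bash
mkdir -p pics
cat > h.py <<'E'
import numpy as np, cv2
from cell import r
from scipy.spatial.transform import Rotation as R
def T():
    s=r.sense(); q=s["ee_rot"]; M=np.eye(4); M[:3,:3]=R.from_quat([q[1],q[2],q[3],q[0]]).as_matrix(); M[:3,3]=s["tool_pos"]; return M
def cam(n):
    """picture, depth, K, camera-to-world"""
    m=r.camera_model(n); Tt=T()
    p,d=r.camera(n)
    if n=="wrist": C=Tt@np.array(m["hand_eye"])
    else:
        C=np.eye(4); C[:3,:3]=R.from_rotvec(np.ravel(m["rvec"])).as_matrix(); C[:3,3]=np.ravel(m["tvec"]); C=np.linalg.inv(C)
    return p,d,np.array(m["K"]),C
def cloud(d,K,C):
    v,u=np.mgrid[:480,:640]; P=np.stack([(u-K[0,2])/K[0,0]*d,(v-K[1,2])/K[1,1]*d,d],-1)
    return P@C[:3,:3].T+C[:3,3]
def onplane(u,v,z,K,C):
    ray=C[:3,:3]@np.array([(u-K[0,2])/K[0,0],(v-K[1,2])/K[1,1],1]); return C[:3,3]+ray*(z-C[2,3])/ray[2]
def save(n,p): cv2.imwrite("pics/"+n,p[:,:,::-1])
E
python3 - <<'E'
from h import *
for n in("top","side"):
    p,d,K,C=cam(n); save(n+"0.png",p); np.savez(n+"0.npz",p=p,d=d,K=K,C=C); print(n,K[0,0],C.round(2).tolist())
print(r.sense())
E
```

```text
top 597.583229846862 [[0.03, -0.99, 0.11, 356.6], [-1.0, -0.03, -0.0, -214.23], [0.01, -0.11, -0.99, 1470.31], [0.0, 0.0, 0.0, 1.0]]
side 551.0824740877041 [[0.9, -0.2, 0.4, 5.44], [-0.44, -0.35, 0.83, -1252.95], [-0.02, -0.92, -0.4, 587.39], [0.0, 0.0, 0.0, 1.0]]
{'clock': 0.1, 'joint_positions': array([-1.24658643e+00,  3.00418071e-01,  1.52150150e+00,  1.25780284e-05,
        1.32068799e+00, -6.66210388e-02]), 'qd': array([-0.00069294, -0.0023766 , -0.00030364, -0.00062305,  0.00114884,
        0.00103605]), 'joint_efforts': array([ 3.16774887e-03, -5.44373524e+01, -3.62368870e+01,  4.85055443e-05,
        3.03301807e-03, -3.14463148e-05]), 'tool_pos': array([ 209.4746296 , -508.41128738,  303.38402831]), 'ee_rot': array([-5.04034246e-04,  9.80967258e-01,  1.94172558e-01, -5.91347199e-05]), 'force': array([0.00758082, 0.33694297, 0.77407586]), 'wrist_torque': array([-0.00881694, -0.03087222,  0.0036878 ]), 'finger_force': 0.0, 'finger_gap': 0.998430234552886}
```

View pics/top0.png

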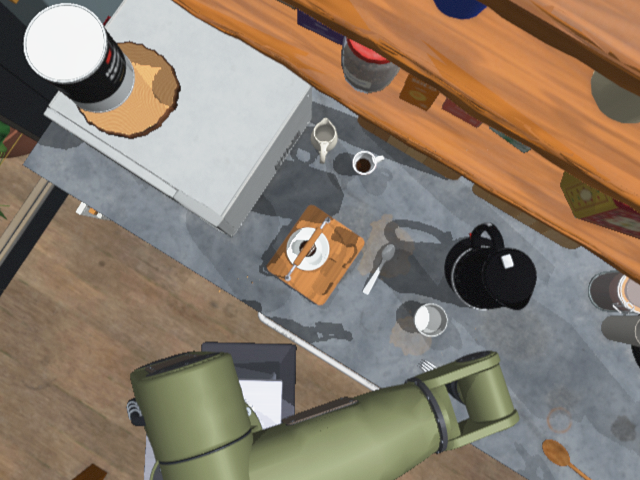

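View pics/side0.png

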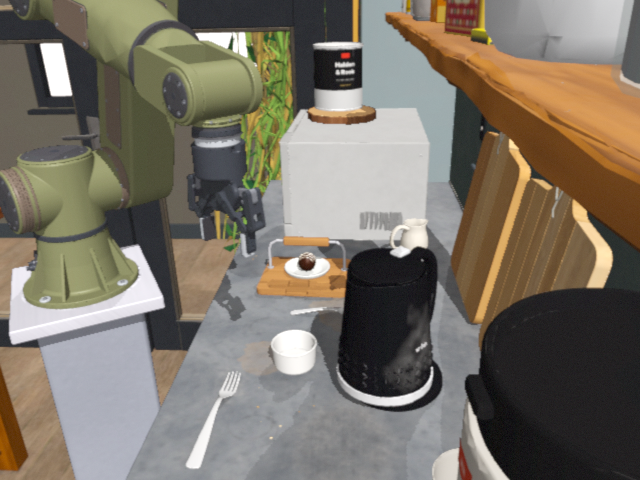

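Top view: the dish is at about (308,248), with the grip running from (288,278) to (325,218). The spoon bowl is at (387,252) and its handle end at (367,291). The ramekin is at (430,320) and the kettle at (490,270). The side view agrees with this. Next I'll work out coarse poses.

Run:
```python
from h import *
z=np.load("top0.npz"); p,d,K,C=[z[k] for k in "pdKC"]
for n,u,v,h in [("dish",308,248,15),("bowl",388,251,3),("hend",367,291,3),("cornerB",362,240,13),("cornerR",322,304,13),("cornerT",315,205,13),("ramekin",431,320,42),("gripA",289,277,82),("gripB",325,221,82),("edgeL",140,242,0),("edgeR",260,314,0)]:
    print(n,onplane(u,v,h,K,C).round(0), cloud(d,K,C)[v,u].round(0))
m=r.camera_model("wrist"); print(np.array(m["K"])[0], np.array(m["hand_eye"]).round(3).tolist()); print(T().round(3).tolist())
cv2.imwrite("pics/topc.png",cv2.resize(p[190:350,240:460,::-1],None,fx=3.5,fy=3.5,interpolation=cv2.INTER_CUBIC))
```

```text
dish [ 471. -214.   15.] [ 465. -214.   92.]
bowl [ 470. -411.    3.] [ 471. -412.   -4.]
hend [ 371. -361.    3.] [ 371. -361.    4.]
cornerB [ 495. -346.   13.] [ 495. -346.    7.]
cornerR [ 337. -252.   13.] [ 337. -252.    3.]
cornerT [ 578. -228.   13.] [ 579. -228.    6.]
ramekin [ 306. -510.   42.] [ 305. -517.    8.]
gripA [ 398. -172.   82.] [ 400. -170.   10.]
gripB [ 531. -252.   82.] [ 531. -252.   82.]
edgeL [476. 200.   0.] [ 551.  460. -923.]
edgeR [ 308. -102.    0.] [ 301.  -85. -222.]
[360.15355274   0.         319.15699404] [[-0.001, -0.956, -0.293, 74.585], [1.0, -0.0, -0.001, 1.399], [0.001, -0.293, 0.956, -70.884], [0.0, 0.0, 0.0, 1.0]]
[[0.925, 0.381, -0.0, 209.475], [0.381, -0.925, 0.001, -508.411], [0.0, -0.001, -1.0, 303.384], [0.0, 0.0, 0.0, 1.0]]
```

View pics/topc.png

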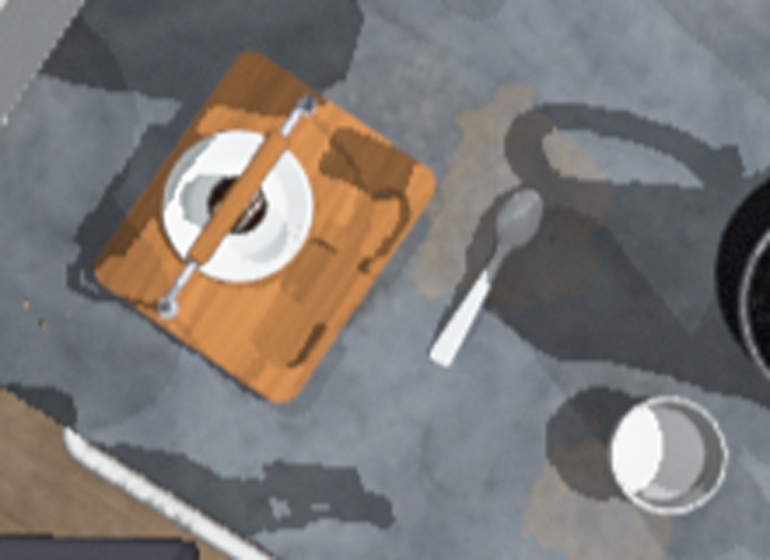

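The crop shows the recess pocket at its far right end (about (375,150) in the crop), so tray yaw is about -31° and the spoon about -27°. Gripping with tool yaw 150° keeps joint 6 in range for the later quarter turn. I'll move over the scene for a close look.

```bash
python3 -m handwheel '[[[10,-3.5,2,0,0,-0.5,8.5],[20,-7,4,0,0,-1.0,8.5],[28.9,-9.7,5.3,0,0,-1.5,8.5],[28.9,-9.7,5.3,0,0,-2.23,8.5],[28.9,-9.7,5.3,0,0,-2.23,8.5],[28.9,-9.7,5.3,0,0,-2.23,8.5],[28.9,-9.7,5.3,0,0,-2.23,8.5],[28.9,-9.7,5.3,0,0,-2.23,8.5],[28.9,-9.7,5.3,0,0,-2.23,8.5],[28.9,-9.7,5.3,0,0,-2.23,8.5],[28.9,-9.7,5.3,0,0,-2.23,8.5],[28.9,-9.7,5.3,0,0,-2.23,8.5],[28.9,-9.7,5.3,0,0,-2.23,8.5],[28.9,-9.7,5.3,0,0,-2.23,8.5],[28.9,-9.7,5.3,0,0,-2.23,8.5],[28.9,-9.7,5.3,0,0,-2.23,8.5]]]'
python3 - <<'E'
from h import *
p,d,K,C=cam("wrist"); save("w1.png",p); np.savez("w1.npz",p=p,d=d,K=K,C=C); print(T().round(3).tolist(), r.sense()["joint_positions"])
E
```

```text
clock: 2.1
tool_pos: [439.8, -308.8, 250.9]
ee_rot: [-0.0, 0.258, 0.966, 0.0]
force: [-0.1, 0.8, 0.1]
finger_gap: 0.992
finger_force: 0.0
[[-0.867, 0.498, -0.0, 439.75], [0.498, 0.867, 0.0, -308.752], [0.0, -0.0, -1.0, 250.868], [0.0, 0.0, 0.0, 1.0]] [-6.80306572e-01  3.21338883e-01  1.62110764e+00 -7.09208235e-06
  1.19918689e+00 -1.72943583e+00]
```

View pics/w1.png

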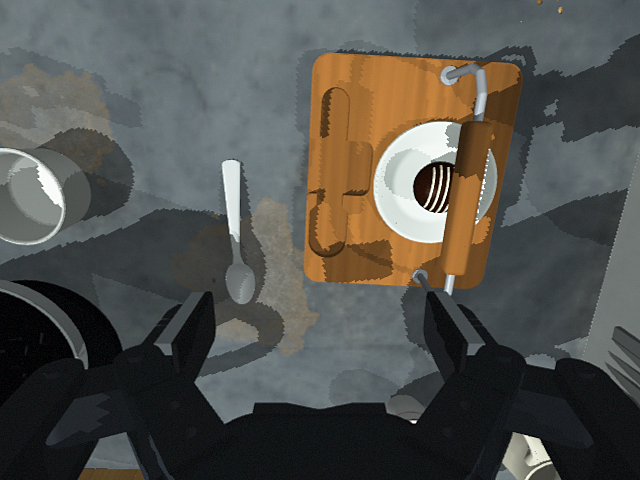

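The wrist view shows the spoon's handle end at about (231,160) and its bowl tip at (242,304). The recess runs from (334,88) to (327,257), with the dish around (436,182). I'll take an enlarged crop for accuracy.

Run:
```python
from h import *
z=np.load("w1.npz"); p=z["p"]
cv2.imwrite("pics/w1c.png",cv2.resize(p[40:320,200:540,::-1],None,fx=2.1,fy=2.1,interpolation=cv2.INTER_CUBIC))
```

```text
(no output)
```

View pics/w1c.png

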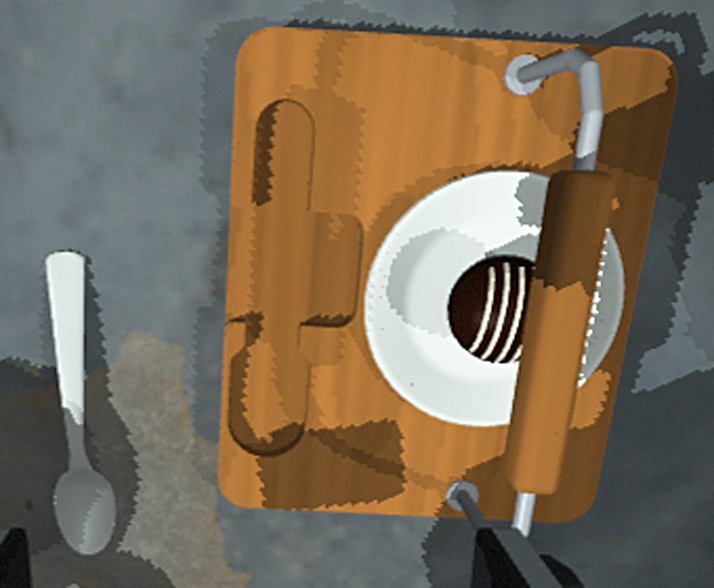

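```bash
cat > fit.py <<'E'
from h import *
def fit2(obj,wor):
    a=np.array(obj,float);b=np.array(wor,float)[:,:2];ac=a.mean(0);bc=b.mean(0)
    H=(a-ac).T@(b-bc); th=np.arctan2(H[0,1]-H[1,0],H[0,0]+H[1,1])
    Rm=np.array([[np.cos(th),-np.sin(th)],[np.sin(th),np.cos(th)]]); t=bc-Rm@ac
    return th,Rm,t,np.linalg.norm(a@Rm.T+t-b,axis=1)
E
python3 - <<'E'
from fit import *
z=np.load("w1.npz"); p,d,K,C=[z[k] for k in "pdKC"]
W=lambda u,v,h: onplane(200+u/2.1,40+v/2.1,h,K,C)
tr=[(-98,-108,237,26),(98,-108,219,506),(-98,60,682,50),(98,60,596,523),(-86,0,522,74),(86,0,463,495),(-73,-88,284,99),(73,-88,266,455)]
th,Rm,t,e=fit2([q[:2] for q in tr],[W(q[2],q[3],13) for q in tr])
print("tray",th,np.degrees(th),t,e.round(1)); rest=Rm@[0,-88]+t; print("rest",rest)
a=W(66,252,3)[:2];b=W(86,556,5)[:2]; dd=b-a; print("spoon",a,b,np.linalg.norm(dd),(a+b)/2,np.degrees(np.arctan2(dd[1],dd[0])))
P=cloud(d,K,C); print(P[45:60:5,330,2], P[120,240], P[120,150,2])
# grip midline check from depth
u,v=200+565/2.1,40+330/2.1; print("grip",P[int(v),int(u)])
g=P[(P[...,2]>80)&(P[...,2]<100)&(np.hypot(P[...,0]-t[0],P[...,1]-t[1])<70)]; print(len(g),g.mean(0),(g[:,:2]-t)@Rm and 0 if 0 else ((g[:,:2]-t)@Rm).mean(0),np.percentile((g[:,:2]-t)@Rm,[2,98],axis=0))
# obstacles around (top cam) above 20 mm
z=np.load("top0.npz"); P=cloud(z["d"],z["K"],z["C"]).reshape(-1,3); Q=(P[:,:2]-t)@Rm
m=(P[:,2]>100)&(np.hypot(*Q.T)<330)&(P[:,2]<700)
ang=np.degrees(np.arctan2(Q[m,1],Q[m,0]))//20*20
for k in np.unique(ang):
    s=ang==k; rr=np.hypot(*Q[m][s].T); i=rr.argmin(); print(k,rr[i].round(),P[m][s][i].round())
E
```

```text
tray -0.5673277520432434 -32.50548579272231 [ 470.62217916 -213.98033624] [0.2 0.7 1.3 1.6 0.5 1.1 1.  1. ]
rest [ 423.33270779 -288.19425607]
spoon [ 367.11244142 -356.43201781] [ 488.65746714 -426.61096814] 140.35055520429435 [ 427.88495428 -391.52149297] -30.001731291895613
[ 0.62044048  0.72918754 14.25627654] [ 342.80231388 -331.5561324     1.95950597] 1.3171989068388825
grip [ 466.1722565  -212.71562203   92.10624166]
4904 [ 464.51436486 -213.51082902   89.95185948] [-5.40326806 -2.88626521] [[-64.39238228  -8.95602209]
 [ 59.00395637   5.69249322]]
-180.0 224.0 [ 273. -110.  624.]
-160.0 278.0 [ 195. -250.  575.]
-140.0 273.0 [ 207. -283.  579.]
-120.0 284.0 [ 219. -346.  534.]
-100.0 326.0 [ 251. -454.  457.]
-60.0 266.0 [ 549. -468.  538.]
-40.0 211.0 [ 597. -382.  535.]
-20.0 194.0 [ 630. -324.  535.]
0.0 192.0 [ 637. -311.  539.]
20.0 205.0 [ 671. -257.  540.]
40.0 200.0 [ 648. -122.  263.]
60.0 174.0 [588. -86. 253.]
80.0 170.0 [563. -72. 202.]
100.0 172.0 [535. -55. 265.]
160.0 233.0 [274. -88. 620.]
```

Tray: yaw -32.5°, dish at (470.6,-214.0), recess centre at (423.3,-288.2). Spoon: yaw -30°, origin about (426.5,-391). I'll grasp it 9 mm behind its origin so the fingers fit the notch.

```bash
python3 -m handwheel '[[[-2.04,-5.5,4,0,0,0,4],[-2.04,-7.77,8,0,0,0,4],[-2.04,-7.77,12,0,0,0,4],[-2.04,-7.77,15,0,0,0,4],[-2.04,-7.77,16.5,0,0,0,4],[-2.04,-7.77,17.5,0,0,0,4],[-2.04,-7.77,17.5,0,0,0,4],[-2.04,-7.77,17.5,0,0,0,4]]]' 20
python3 - <<'E'
from h import *
p,d,K,C=cam("wrist"); save("w2.png",p); print(T()[:3,3])
E
```

```text
clock: 3.15
tool_pos: [419.1, -386.6, 76.9]
ee_rot: [0.001, 0.257, 0.966, -0.0]
force: [-0.1, -0.3, 0.4]
finger_gap: 0.469
finger_force: 0.0
[ 419.09732993 -386.56046902   76.83042303]
```

View pics/w2.png

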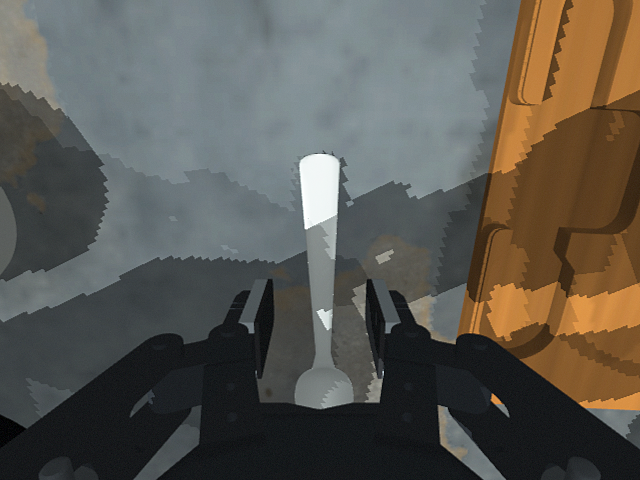

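The spoon lies straight along the column near u≈320, centred between the pads (at 262 and 376). Close.

```bash
python3 -m handwheel '[[[0,0,0.1,0,0,0,2],[0,0,0.1,0,0,0,0.5],[0,0,0.1,0,0,0,0.3],[0,0,0.1,0,0,0,0.3],[0,0,0.1,0,0,0,0.3],[0,0,-0.5,0,0,0,0.3],[0,0,-1.5,0,0,0,0.3],[0,0,-3,0,0,0,0.3],[0,0,-5,0,0,0,0.3],[0,0,-5,0,0,0,0.3],[0,0,-5,0,0,0,0.3]]]' 30
python3 - <<'E'
from h import *
p,d,K,C=cam("wrist"); save("w3.png",p); np.savez("w3.npz",p=p,d=d,K=K,C=C); print(T().round(4).tolist())
E
```

```text
clock: 4.58
tool_pos: [418.6, -386.2, 125.6]
ee_rot: [-0.0, 0.257, 0.966, 0.0]
force: [-0.9, -0.8, -0.0]
finger_gap: 0.094
finger_force: 29.1
[[-0.8674, 0.4976, -0.0006, 418.5953], [0.4976, 0.8674, 0.0006, -386.0948], [0.0008, 0.0002, -1.0, 125.3081], [0.0, 0.0, 0.0, 1.0]]
```

View pics/w3.png

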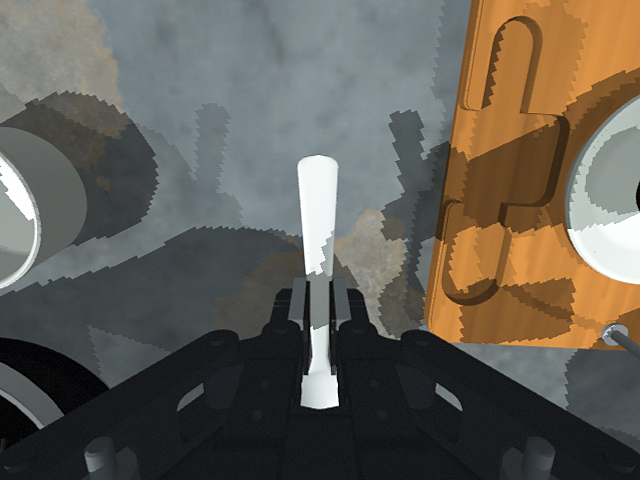

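The spoon is held straight between the pads. Its handle end is at (318,157). The recess channel top is at (521,17) and the pocket bottom at (468,303). I'll compute the fit from this picture.

Run:
```python
from fit import *
z=np.load("w3.npz"); p,d,K,C=[z[k] for k in "pdKC"]
P=cloud(d,K,C); Tt=T()
for v in (162,180,200,220,240,260): print(v,P[v,318].round(1))
e=onplane(318.3,156.5,52,K,C); e0=onplane(325,300,60,K,C)
te=np.linalg.inv(Tt)@np.append(e,1); print("end tool",te[:3])
row=p[200].astype(int); 
for v in (170,200,230,260):
    m=np.where(np.abs(P[v,280:360,2]-55)<12)[0]+280; q=(np.linalg.inv(Tt)@np.append(P[v,m].mean(0),1))[:3]; print(v,m.min(),m.max(),q.round(1))
a=onplane(521,17,13,K,C);b=onplane(468,303,13,K,C); dd=(b-a)[:2]
print("recess",(a+b)/2,np.linalg.norm(dd),np.degrees(np.arctan2(dd[1],dd[0])))
Pm=(P[...,2]>8)&(P[...,2]<20); print("tray top z",np.median(P[200:240,460:490,2]),P[20:60,560:570,2].mean(), P[300:330,330:400,2].mean(), "table",np.median(P[30:80,250:350,2]))
```

```text
162 [ 368.1 -358.7   54.5]
180 [ 374.3 -362.3   53.7]
200 [ 380.7 -366.    57.1]
220 [ 388.  -370.2   56.4]
240 [ 394.6 -373.9   59.2]
260 [ 401.9 -378.1   59.8]
end tool [59.23066825 -1.2816854  73.35759424]
170 298 338 [54.2 -1.4 71.4]
200 301 336 [42.5 -1.2 69.4]
230 303 334 [30.6 -1.2 67.5]
260 305 333 [18.5 -0.9 65.5]
recess [ 422.48741231 -288.03647845   13.        ] 144.3159096104009 -32.49225675388623
tray top z 5.866546943191793 14.418164397714872 50.185451189330834 table 0.8818529537456072
```

```bash
python3 -m handwheel '[[[2.5,4.5,0,0,0,0.023,0.3],[4.5,8,0,0,0,0.046,0.3],[5.45,8.88,0.5,0,0,0.046,0.3],[5.45,8.88,1.5,0,0,0.046,0.3],[5.45,8.88,2.5,0,0,0.046,0.3],[5.45,8.88,2.5,0,0,0.046,0.3],[5.45,8.88,2.5,0,0,0.046,0.3],[5.45,8.88,2.5,0,0,0.046,0.3]]]'
python3 - <<'E'
from h import *
p,d,K,C=cam("wrist"); save("w4.png",p); np.savez("w4.npz",p=p,d=d,K=K,C=C); print(T().round(4).tolist())
E
```

```text
clock: 5.62
tool_pos: [415.8, -282.5, 101.1]
ee_rot: [0.0, 0.28, 0.96, -0.0]
force: [-0.5, 0.1, 0.2]
finger_gap: 0.09
finger_force: 29.2
[[-0.8435, 0.5371, 0.0004, 415.7898], [0.5371, 0.8435, -0.0003, -282.3707], [-0.0004, -0.0, -1.0, 101.1113], [0.0, 0.0, 0.0, 1.0]]
```

View pics/w4.png

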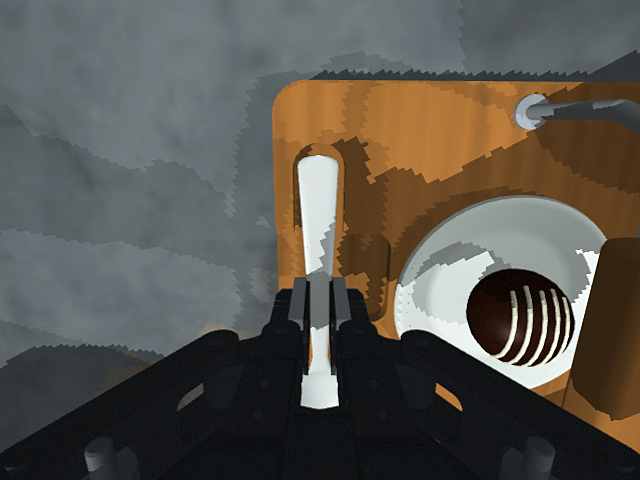

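The spoon end (u 298–338) sits centred in the channel (u 294–343). I'll check the lengthwise margin.

Run:
```python
from fit import *
z=np.load("w4.npz"); p,d,K,C=[z[k] for k in "pdKC"]
Ti=np.linalg.inv(T())
P=cloud(d,K,C); print(P[160,318])
for n,u,v,h in [("spoonend",318.3,156,P[160,318,2]-.3),("chan end",318.5,143,13),("chL",294,190,13),("chR",343,160,13)]: print(n,(Ti@np.append(onplane(u,v,h,K,C),1))[:3].round(1))
```

```text
[ 366.12073594 -252.37891581   28.49763897]
spoonend [59.6 -1.3 72.9]
chan end [63.6 -1.2 88.1]
chL [ 43.1 -12.2  88.1]
chR [56.4  9.5 88.1]
```

The fit is within 0.5 mm. Lower and release.

```bash
python3 -m handwheel '[[[0,0,0.7,0,0,0,0.3],[0,0,1.3,0,0,0,0.3],[0,0,1.7,0,0,0,0.3],[0,0,2.0,0,0,0,0.3],[0,0,2.05,0,0,0,0.3],[0,0,2.05,0,0,0,0.3],[0,0,2.05,0,0,0,0.3]]]'
```

```text
clock: 6.55
tool_pos: [415.8, -282.2, 80.5]
ee_rot: [0.0, 0.28, 0.96, -0.0]
force: [-0.3, -0.8, -0.0]
finger_gap: 0.092
finger_force: 29.2
```

```bash
python3 -m handwheel '[[[0,0,0.05,0,0,0,1.0],[0,0,0.05,0,0,0,1.5],[0,0,0.05,0,0,0,2.2],[0,0,0.05,0,0,0,2.4],[0,0,0.05,0,0,0,2.4],[0,0,-0.6,0,0,0,2.4],[0,0,-2,0,0,0,2.4],[0,0,-5,0,0,0,2.4],[0,0,-9,0,0,0,2.4],[0,0,-12,0,0,0,2.4],[0,0,-14,0,0,0,2.4],[0,0,-14,0,0,0,2.4],[0,0,-14,0,0,0,2.4]]]'
python3 - <<'E'
from h import *
p,d,K,C=cam("wrist"); save("w5.png",p); np.savez("w5.npz",p=p,d=d,K=K,C=C); print(T().round(4).tolist())
E
```

```text
clock: 8.18
tool_pos: [415.5, -282.0, 219.9]
ee_rot: [-0.0, 0.28, 0.96, 0.0]
force: [-0.2, 0.2, -0.1]
finger_gap: 0.279
finger_force: 0.0
[[-0.8436, 0.5369, -0.001, 415.4426], [0.5369, 0.8436, 0.0008, -281.9527], [0.0013, 0.0002, -1.0, 219.6311], [0.0, 0.0, 0.0, 1.0]]
```

View pics/w5.png

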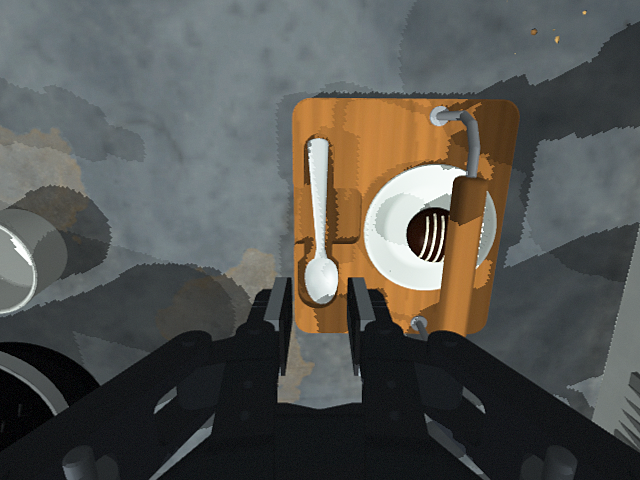

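The spoon lies flat in the recess with its bowl in the wide pocket (handle end at (318,140), bowl at (321,280)). The ball is still in the middle of the dish. Next I'll measure the grip.

Run:
```python
from fit import *
z=np.load("w5.npz"); p,d,K,C=[z[k] for k in "pdKC"]
P=cloud(d,K,C); Ti=np.linalg.inv(T()); Q=P@Ti[:3,:3].T+Ti[:3,3]
for v in range(185,270,12):
    m=np.where(np.abs(P[v,430:510,2]-90)<9)[0]+430; print(v,m.min(),m.max(),Q[v,m.min()].round(1),Q[v,m.max()].round(1),P[v,m,2].max().round(1))
for n,u,v,h in [("dishC",430.5,227,21),("foot-",439,117,13),("gripend",470,178,91)]: print(n,(Ti@np.append(onplane(u,v,h,K,C),1))[:3].round(1))
m=(np.abs(P[...,2]-12)<3)&(p[...,0]>150)&(p[...,2]<120); print(m.sum())
```

```text
185 455 487 [ 36.3  78.8 138.4] [ 38.   93.1 128.8] 93.5
197 454 486 [ 29.5  78.3 136.4] [ 31.1  93.5 128.8] 94.0
209 452 484 [ 21.9  78.5 138.1] [ 24.2  93.2 128.7] 93.2
221 451 482 [ 14.6  78.5 137.6] [ 17.   93.2 129. ] 93.7
233 450 480 [  7.2  78.4 136.8] [  9.9  92.6 128.3] 93.7
245 448 478 [ -1.   78.6 138.4] [  2.4  92.7 128.8] 93.4
257 446 477 [ -8.8  78.1 138.1] [ -5.1  92.8 128.4] 93.6
269 444 475 [-17.   77.7 138.2] [-12.3  92.1 127.4] 93.8
dishC [ -7.6  86.2 198.6]
foot- [ 74.6  87.5 206.7]
gripend [ 41.9  83.1 128.7]
15032
```

```bash
python3 -m handwheel '[[[-0.5,4.5,0,0,0,0,5],[-0.98,8.75,0,0,0,0,5],[-0.98,8.75,1,0,0,0,5],[-0.98,8.75,3.5,0,0,0,5],[-0.98,8.75,6,0,0,0,5],[-0.98,8.75,7.5,0,0,0,5],[-0.98,8.75,8.2,0,0,0,5],[-0.98,8.75,8.2,0,0,0,5],[-0.98,8.75,8.2,0,0,0,5]]]' 80
python3 - <<'E'
from h import *
p,d,K,C=cam("wrist"); save("w6.png",p); print(T()[:3,3])
E
```

```text
clock: 9.35
tool_pos: [471.2, -213.8, 139.1]
ee_rot: [0.001, 0.28, 0.96, -0.0]
force: [1.1, -0.3, 0.2]
finger_gap: 0.584
finger_force: 0.0
[ 471.20313845 -213.76042576  139.07888797]
```

View pics/w6.png

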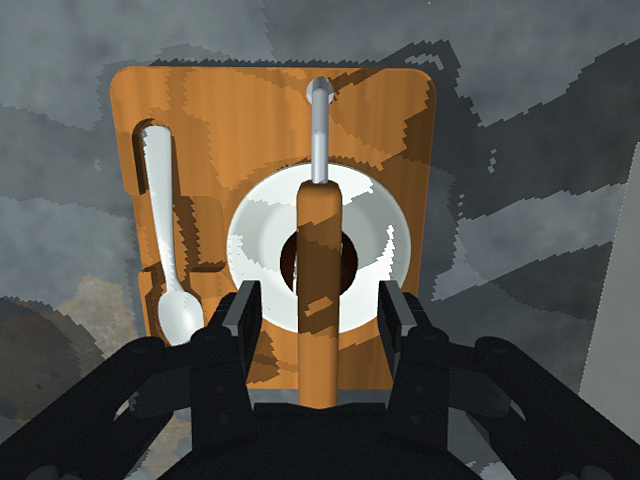

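The grip sits at u 297–342, centred between the pads and parallel to them. Close gently, then lift slowly a little.

```bash
python3 -m handwheel '[[[0,0,0,0,0,0,3.5],[0,0,0,0,0,0,2.6],[0,0,0,0,0,0,2.1],[0,0,0,0,0,0,1.8],[0,0,0,0,0,0,1.6],[0,0,0,0,0,0,1.4],[0,0,0,0,0,0,1],[0,0,0,0,0,0,0.5],[0,0,0,0,0,0,0.5],[0,0,0,0,0,0,0.5]]]' 80
```

```text
clock: 10.65
tool_pos: [470.9, -213.7, 138.6]
ee_rot: [0.0, 0.28, 0.96, -0.0]
force: [-3.2, -0.1, 4.8]
finger_gap: 0.169
finger_force: 78.1
```

```bash
python3 -m handwheel '[[[0,0,-0.03,0,0,0,0.5],[0,0,-0.1,0,0,0,0.5],[0,0,-0.25,0,0,0,0.5],[0,0,-0.5,0,0,0,0.5],[0,0,-0.85,0,0,0,0.5],[0,0,-1.3,0,0,0,0.5],[0,0,-1.85,0,0,0,0.5],[0,0,-2.4,0,0,0,0.5],[0,0,-3.0,0,0,0,0.5],[0,0,-3.6,0,0,0,0.5],[0,0,-4.2,0,0,0,0.5],[0,0,-4.8,0,0,0,0.5],[0,0,-5.35,0,0,0,0.5],[0,0,-5.85,0,0,0,0.5],[0,0,-6.25,0,0,0,0.5],[0,0,-6.6,0,0,0,0.5],[0,0,-6.8,0,0,0,0.5],[0,0,-6.93,0,0,0,0.5],[0,0,-7,0,0,0,0.5],[0,0,-7,0,0,0,0.5]]]'
python3 - <<'E'
from h import *
p,d,K,C=cam("wrist"); pw=p
P=cloud(d,K,C); Ti=np.linalg.inv(T()); Q=(P@Ti[:3,:3].T+Ti[:3,3])
for u,v in [(180,90),(400,90),(400,130),(210,150),(410,280),(420,200),(200,120)]: print(u,v,P[v,u].round(1),p[v,u])
ps,_,_,_=cam("side"); c=cv2.resize(ps[180:330,200:420],None,fx=2.5,fy=2.5)
a=np.zeros((375,800,3),np.uint8); a[:,:550]=c; 
save("w7.png",np.hstack([cv2.resize(pw,(400,300)),cv2.resize(c,(400,300))]))
s=r.sense(); print(s["force"],s["wrist_torque"],s["tool_pos"])
E
```

```text
clock: 13.15
tool_pos: [470.9, -213.6, 208.3]
ee_rot: [-0.0, 0.28, 0.96, 0.0]
force: [0.1, 0.3, -5.3]
finger_gap: 0.173
finger_force: 78.0
180 90 [ 358.7 -226.8   83.9] [166 111  52]
400 90 [ 418.6 -132.8   84.5] [171 113  54]
400 130 [ 436.  -142.    83.3] [171 115  56]
210 150 [ 390.5 -232.5   83.1] [186 124  62]
410 280 [ 514.7 -178.5   83.4] [108  74  35]
420 200 [ 474.7 -150.8   83.7] [102  69  33]
200 120 [ 375.6 -227.4   83.4] [195 131  59]
[-0.40539801  0.27296151 -4.7889948 ] [ 0.12780918  0.01046139 -0.06477946] [ 470.92937409 -213.59559043  208.30610053]
```

View pics/w7.png

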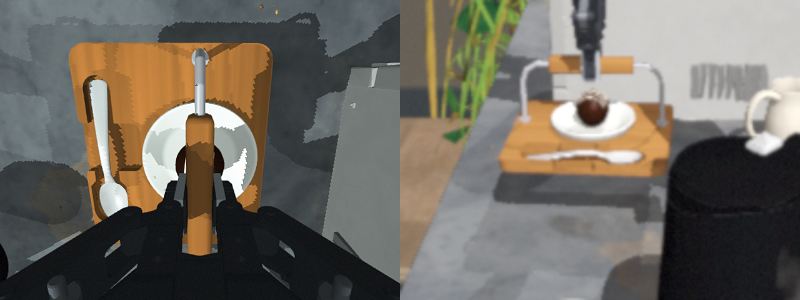

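The tray is off the worktop by about 70 mm, level (top points at z 83–84.5), with the spoon and ball in place. Next I'll raise it 3 cm and shift 5 cm right, away from the cabinet.

```bash
python3 -m handwheel '[[[0,-0.05,-0.03,0,0,0,0.5],[0,-0.2,-0.12,0,0,0,0.5],[0,-0.4,-0.24,0,0,0,0.5],[0,-0.7,-0.42,0,0,0,0.5],[0,-1.05,-0.63,0,0,0,0.5],[0,-1.45,-0.87,0,0,0,0.5],[0,-1.9,-1.14,0,0,0,0.5],[0,-2.3,-1.38,0,0,0,0.5],[0,-2.7,-1.62,0,0,0,0.5],[0,-3.1,-1.86,0,0,0,0.5],[0,-3.55,-2.13,0,0,0,0.5],[0,-3.95,-2.37,0,0,0,0.5],[0,-4.3,-2.58,0,0,0,0.5],[0,-4.6,-2.76,0,0,0,0.5],[0,-4.8,-2.88,0,0,0,0.5],[0,-4.95,-2.97,0,0,0,0.5],[0,-5,-3,0,0,0,0.5],[0,-5,-3,0,0,0,0.5],[0,-5,-3,0,0,0,0.5]]]'
python3 -m handwheel '[[[0,0,0,0,0,0.005,0.5],[0,0,0,0,0,0.02,0.5],[0,0,0,0,0,0.045,0.5],[0,0,0,0,0,0.08,0.5],[0,0,0,0,0,0.12,0.5],[0,0,0,0,0,0.165,0.5],[0,0,0,0,0,0.215,0.5],[0,0,0,0,0,0.265,0.5],[0,0,0,0,0,0.315,0.5],[0,0,0,0,0,0.365,0.5],[0,0,0,0,0,0.415,0.5],[0,0,0,0,0,0.465,0.5],[0,0,0,0,0,0.515,0.5],[0,0,0,0,0,0.56,0.5],[0,0,0,0,0,0.6,0.5],[0,0,0,0,0,0.635,0.5],[0,0,0,0,0,0.66,0.5],[0,0,0,0,0,0.675,0.5],[0,0,0,0,0,0.68,0.5],[0,0,0,0,0,0.68,0.5]]]'
python3 -c "
from h import *
t=T();print(t[:2,0],np.degrees(np.arctan2(t[1,0],t[0,0])),r.sense()['joint_positions'])"
```

```text
clock: 15.62
tool_pos: [444.1, -255.7, 238.3]
ee_rot: [-0.0, 0.28, 0.96, 0.0]
force: [-0.2, 0.2, -4.6]
finger_gap: 0.172
finger_force: 78.1
clock: 18.12
tool_pos: [444.1, -255.8, 238.4]
ee_rot: [0.0, 0.584, 0.812, 0.0]
force: [0.3, 0.1, -5.8]
finger_gap: 0.17
finger_force: 78.1
[-0.31846576  0.94793436] 108.57016592139266 [-5.94018411e-01  2.82506527e-01  1.70365894e+00  1.66838880e-05
  1.15541941e+00 -9.18135682e-01]
```

```bash
python3 -m handwheel '[[[0,0,0,0,0,0.005,0.5],[0,0,0,0,0,0.02,0.5],[0,0,0,0,0,0.05,0.5],[0,0,0,0,0,0.095,0.5],[0,0,0,0,0,0.15,0.5],[0,0,0,0,0,0.21,0.5],[0,0,0,0,0,0.275,0.5],[0,0,0,0,0,0.34,0.5],[0,0,0,0,0,0.405,0.5],[0,0,0,0,0,0.47,0.5],[0,0,0,0,0,0.535,0.5],[0,0,0,0,0,0.6,0.5],[0,0,0,0,0,0.66,0.5],[0,0,0,0,0,0.715,0.5],[0,0,0,0,0,0.765,0.5],[0,0,0,0,0,0.805,0.5],[0,0,0,0,0,0.83,0.5],[0,0,0,0,0,0.843,0.5],[0,0,0,0,0,0.848,0.5],[0,0,0,0,0,0.848,0.5]]]'
python3 -m handwheel '[[[0,0,0,0,0,0,0.5],[0,0,0,0,0,0,0.5],[0,0,0,0,0,0,0.5],[0,0,0,0,0,0,0.5]]]'
python3 - <<'E'
from h import *
t=T(); print(np.degrees(np.arctan2(t[1,0],t[0,0])))
p,d,K,C=cam("wrist"); P=cloud(d,K,C); np.savez("w8.npz",p=p,d=d,K=K,C=C)
m=(p[...,0].astype(int)-p[...,2]>40)&(abs(P[...,2]-112)<8); q=P[m]; c=np.linalg.lstsq(np.c_[q[:,:2],np.ones(len(q))],q[:,2],rcond=None)[0]; print(len(q),"tilt deg",np.degrees(c[:2]),q[:,2].mean())
ps,_,_,_=cam("top"); c=cv2.resize(ps[190:350,240:460],(400,291)); c=cv2.copyMakeBorder(c,0,9,0,0,cv2.BORDER_CONSTANT)
save("w8.png",np.hstack([cv2.resize(p,(400,300)),c]))
E
```

```text
clock: 20.62
tool_pos: [444.1, -255.8, 238.4]
ee_rot: [0.0, 0.866, 0.5, -0.0]
force: [0.1, -0.2, -4.6]
finger_gap: 0.173
finger_force: 78.0
clock: 21.12
tool_pos: [444.1, -255.8, 238.4]
ee_rot: [0.0, 0.866, 0.5, 0.0]
force: [-0.0, -0.1, -5.3]
finger_gap: 0.169
finger_force: 78.1
59.97690413791233
46655 tilt deg [1.59835297 0.40009883] 112.33084417884366
```

View pics/w8.png

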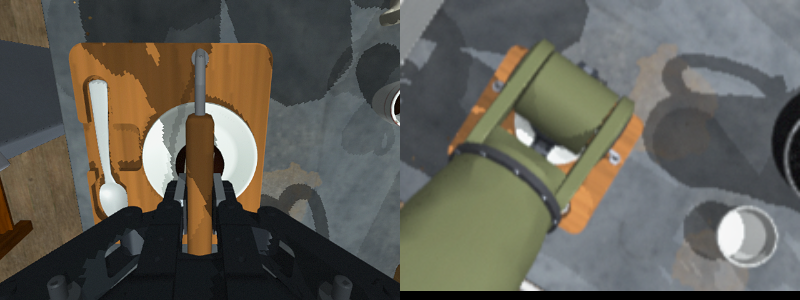

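The tray is held at about 100 mm, turned so the spoon side faces the front edge, with the spoon and ball in place. Nothing else in view has moved. The apparent 1.6° tilt comes from recess-floor points, which lie lower on the front side, being included in the fit. I'm handing it in.

```bash
python3 -c "
from cell import r
print(r.close_job())"
```

```text
the job is handed in; nothing more can be done
None
```

The job is handed in, with no verdict shown yet: the spoon lies in its recess and the arm is holding the tray still by its handle, about 10 cm up, spoon side facing the front edge, with the chocolate ball still in its dish.

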